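# Put the bangle display away in its drawer chest and clamp it shut

## Task

Closing time at the bangle counter: pull the rosewood chest's drawer fully open, pull every bangle up out of the gripping stand and stand each one upright in a bay of its own in the drawer, and lay the horn comb flat in the drawer's tray behind the bays, lengthways across the drawer. Then push the drawer fully shut and, after that, swing the brass clamp on top of the chest fully down. Leave the hand mirror and the porcelain dish where they are.

Things in the scene. Friction and masses are not known exactly. Their poses are not given: they have to be found in the camera images.
- bangle_yellow: Loose yellow glass bangle: rigid ring, outer diameter 72 mm, inner 54, 14 mm wide along its axis, 60 g. Origin at the ring's centre; its y axis is the ring's axis, level while it stands upright. Starts upright in a slot of the stand, gripped by it, origin 51 mm above the table; a straight upward pull of about 5 to 12 N over 26 mm draws it out. May be absent (None throughout).
- bangle_maroon: Loose maroon glass bangle: rigid ring, outer diameter 72 mm, inner 54, 14 mm wide along its axis, 60 g. Origin at the ring's centre; its y axis is the ring's axis, level while it stands upright. Starts upright in a slot of the stand, gripped by it, origin 51 mm above the table; a straight upward pull of about 5 to 12 N over 26 mm draws it out. May be absent (None throughout).
- bangle_green: Loose green glass bangle: rigid ring, outer diameter 72 mm, inner 54, 14 mm wide along its axis, 60 g. Origin at the ring's centre; its y axis is the ring's axis, level while it stands upright. Starts upright in a slot of the stand, gripped by it, origin 51 mm above the table; a straight upward pull of about 5 to 12 N over 26 mm draws it out. May be absent (None throughout).
- bangle_blue: Loose blue glass bangle: rigid ring, outer diameter 72 mm, inner 54, 14 mm wide along its axis, 60 g. Origin at the ring's centre; its y axis is the ring's axis, level while it stands upright. Starts upright in a slot of the stand, gripped by it, origin 51 mm above the table; a straight upward pull of about 5 to 12 N over 26 mm draws it out. May be absent (None throughout).
- stand: Fixed rosewood stand 250 mm long (its y) x 80 x 41 mm high. Origin at the centre of its underside, x away from the robot. Four slots at y = -82.5, -27.5, 27.5, 82.5 mm, in which spring-loaded wooden cheeks clasp the lowest 25 mm of a bangle (yielding 5 mm sideways); a bangle's axis is along the stand's y. Above the stand 41 mm of air lie between neighbouring bangles.
- comb: Loose flat horn comb 150 mm long (its x) x 28 mm wide (its y) x 9 mm thick, 50 g, lying flat on the glass. Origin at the centre of its underside.
- chest: Fixed rosewood drawer chest, 220 mm deep (x) x 244 mm wide (y) x 104 mm high, with a single drawer in its front. Origin at the centre of its underside; the front plane is at x = -110 mm of this frame, and the drawer slides out along its -x (towards the robot).
- drawer (a joint): Opening of the drawer in m: 0 fully shut (its front in the chest's front plane), 0.195 fully open. Starts ajar, 2 N of friction, stays where left. The drawer front's top edge is 89 mm above the table. Inside, from the front: a row of four bangle bays, then the comb tray, which comes wholly out from under the chest's top only when fully open.
- drawer_handle (a point): Centre of the drawer's brass bar handle, 77 mm above the table: a level bar 110 mm long (y), 12 x 12 mm thick, its centre 45 mm in front of the drawer front (39 mm of free gap behind it), held by a post 50 mm to each side of its centre. Axes as the drawer's: x into the chest, away from the robot.
- bays (a point): Centre of the row of four bangle bays, on the bay floor (15 mm above the table); axes as the drawer's: x into the chest, y across it, z up. The comb tray lies behind the bays: the centre of its lined floor is at x = +93 mm, y = 0, z = +43 mm of this frame; it is 84 mm (x) x 208 mm (y) with a rim 12 mm high all round, so the comb only fits lengthways along y.
- clamp (a joint): Angle of the brass clamp on the chest's top in rad: 0 fully down (its tongue hangs in front of the drawer front), 1.0 fully up. Starts raised 0.35 to 0.6, swings stiffly (0.07 N m of friction) about a level axis along the chest's y and stays where left; press it down from above, best following its arc.
- clamp_hinge (a point): Point on the clamp's hinge axis, 114 mm above the table, 48 mm behind the chest's front plane, 92 mm to the +y side of its middle. When down, the clamp's level bar (18 mm wide, 8 mm thick) runs 60 mm from here along the chest's -x, and a tongue hangs 32 mm below its end; as it rises, bar and tongue turn together.
- clamp_pad (a point): Centre of the top of the clamp's black thumb pad (28 mm along the bar x 26 mm), which rides on the bar 48 mm from the hinge and 7 mm above the bar's axis. With the clamp down it is 121 mm above the table.
- mirror: Loose brass hand mirror lying flat, 185 mm long (its x), disc 90 mm across and 10 mm thick centred at x = +50 mm, handle towards -x. Bystander.
- dish: Loose white porcelain ring dish, 100 mm across and 30 mm high; origin at the centre of its underside. Bystander.
- bay0 (a point): Centre of the floor of bangle bay 0 (y = -78 mm in the row), 15 mm above the table. A bay is 24 mm wide (y) and 90 mm long (x); the ridges between the bays rise 34 mm above the bay floor. A bangle stands in it with its axis along y, its centre then 36 mm above this point. Axes as the drawer's.
- bay1 (a point): Centre of the floor of bangle bay 1 (y = -26 mm in the row), 15 mm above the table. A bay is 24 mm wide (y) and 90 mm long (x); the ridges between the bays rise 34 mm above the bay floor. A bangle stands in it with its axis along y, its centre then 36 mm above this point. Axes as the drawer's.
- bay2 (a point): Centre of the floor of bangle bay 2 (y = 26 mm in the row), 15 mm above the table. A bay is 24 mm wide (y) and 90 mm long (x); the ridges between the bays rise 34 mm above the bay floor. A bangle stands in it with its axis along y, its centre then 36 mm above this point. Axes as the drawer's.
- bay3 (a point): Centre of the floor of bangle bay 3 (y = 78 mm in the row), 15 mm above the table. A bay is 24 mm wide (y) and 90 mm long (x); the ridges between the bays rise 34 mm above the bay floor. A bangle stands in it with its axis along y, its centre then 36 mm above this point. Axes as the drawer's.
Not all that is in view belongs to the job. There is more than one size of the comb; the job needs the smaller. Of the things that look like the bangle_yellow, the largest one is meant.

How it is judged (in metres and radians):
On the way, in this order (a step that is already met when the one before it is completed fails the run):
1. the drawer is pulled fully open (value of joint drawer above 0.175 m), for 0.2 s.
2. with the drawer open, every bangle stands upright in a bay and the comb lies flat in the tray (value of joint drawer above 0.1 m and x of bangle_yellow in the frame of bays between -0.02 and 0.02 m and y of bangle_yellow in the frame of bays between -0.095 and 0.095 m and z of bangle_yellow in the frame of bays between 0.028 and 0.044 m and angle between the y axis of each of bangle_yellow, bangle_maroon, bangle_green, bangle_blue and the y axis of bays, either way round below 0.45 rad and linear speed of each of bangle_yellow, bangle_maroon, bangle_green, bangle_blue, comb below 0.05 m/s and x of bangle_maroon in the frame of bays between -0.02 and 0.02 m and y of bangle_maroon in the frame of bays between -0.095 and 0.095 m and z of bangle_maroon in the frame of bays between 0.028 and 0.044 m and x of bangle_green in the frame of bays between -0.02 and 0.02 m and y of bangle_green in the frame of bays between -0.095 and 0.095 m and z of bangle_green in the frame of bays between 0.028 and 0.044 m and x of bangle_blue in the frame of bays between -0.02 and 0.02 m and y of bangle_blue in the frame of bays between -0.095 and 0.095 m and z of bangle_blue in the frame of bays between 0.028 and 0.044 m and x of comb in the frame of bays between 0.051 and 0.135 m and y of comb in the frame of bays between -0.1 and 0.1 m and z of comb in the frame of bays between 0.038 and 0.059 m and angle between the z axis of comb and the z axis of bays, either way round below 0.15 rad and contact force between each of bangle_yellow, bangle_maroon, bangle_green, bangle_blue, comb and the fingers below 0.1 N), for 0.3 s.
3. the drawer is fully shut while the clamp is still up (value of joint drawer below 0.006 m and value of joint clamp above 0.25 rad), for 0.2 s.
4. the clamp is fully down (value of joint clamp below 0.08 rad), for 0.2 s.
At the end, for the whole second after the job is handed in: Drawer shut within 6 mm, clamp down within 0.08 rad; every bangle stands in a bay (axis within 0.45 rad of the drawer's y), the comb lies flat on the tray floor (within 0.15 rad); all released and at rest; mirror and dish within 40 mm of where they were (x of bangle_yellow in the frame of bays between -0.02 and 0.02 m and y of bangle_yellow in the frame of bays between -0.095 and 0.095 m and z of bangle_yellow in the frame of bays between 0.028 and 0.044 m and angle between the y axis of each of bangle_yellow, bangle_maroon, bangle_green, bangle_blue and the y axis of bays, either way round below 0.45 rad and linear speed of each of bangle_yellow, bangle_maroon, bangle_green, bangle_blue, comb below 0.05 m/s and x of bangle_maroon in the frame of bays between -0.02 and 0.02 m and y of bangle_maroon in the frame of bays between -0.095 and 0.095 m and z of bangle_maroon in the frame of bays between 0.028 and 0.044 m and x of bangle_green in the frame of bays between -0.02 and 0.02 m and y of bangle_green in the frame of bays between -0.095 and 0.095 m and z of bangle_green in the frame of bays between 0.028 and 0.044 m and x of bangle_blue in the frame of bays between -0.02 and 0.02 m and y of bangle_blue in the frame of bays between -0.095 and 0.095 m and z of bangle_blue in the frame of bays between 0.028 and 0.044 m and x of comb in the frame of bays between 0.051 and 0.135 m and y of comb in the frame of bays between -0.1 and 0.1 m and z of comb in the frame of bays between 0.038 and 0.059 m and angle between the z axis of comb and the z axis of bays, either way round below 0.15 rad and contact force between each of bangle_yellow, bangle_maroon, bangle_green, bangle_blue, comb and the fingers below 0.1 N and value of joint drawer below 0.006 m and value of joint clamp below 0.08 rad and distance of each of mirror, dish from where it was at the start of the episode below 0.04 m); the robot touches nothing.
It fails at once if the hand mirror or the porcelain dish is pushed out of its place (distance of any of mirror, dish from where it was at the start of the episode above 0.04 m).
Of bangle_yellow, bangle_maroon, bangle_green, bangle_blue only 2 to 4 are there at a start; the rules pass over those that are not, and their reading is None.
At some moment in a run one of comb may be knocked a few centimetres aside while the robot is not near it.
It also fails if it takes over 210 s, if anything falls off the work surface, if the arm or the gripper's body presses on something with over 40 N, if the wrist force passes 120 N, or if a joint passes its speed limit or range.

## Robot

A 7-joint arm with a two-finger parallel gripper is mounted at the origin on the work surface. World frame = base frame: x ahead of the robot, y to its left, z up, the work surface at z = 0. Lengths are in mm, angles in rad, forces in N, time in s.
With the tool pointing down it reaches from about 400 to 925 mm from the base axis. Payload 5.6 kg.
Tool frame: the origin (TCP) lies between the finger pads; the fingertips stand arm.tcp_to_tips ahead of it and the grasp point (between the pads) lies 11 mm behind it (arm.tcp_to_tips is the distance from the TCP to the fingertips, in mm); z points along the fingers, y is the line along which they close (so a half turn about z gives the same grasp; the last joint's range is limited). The gripper opens to 85 mm and grips with 20 to 120 N. Pads are 22 mm wide; open, the fingers measure 114 mm over their backs; the gripper's body (76 mm by 85 mm) begins 54 mm behind the grasp point. The pads swing forward as they close: fully open they stand 13 mm farther back than shut.
Start: joints at [1.297, 0.468, -0.012, 1.603, 0.006, 1.071, -0.056], TCP at [148.649, -632.781, 239.29] pointing down, gripper open.
Joint ranges: [-2.53, 2.53], [-0.31, 2.02], [-1.57, 1.55], [0.28, 2.44], [-1.29, 4.43], [0.15, 1.84], [-2.92, 2.92]. Speed limits (rad/s): [2.57, 2.57, 3.14, 3.14, 3.14, 3.14, 3.14].

## Interface

Orientations are given as [roll, pitch, yaw] about the fixed x, y, z axes, in that order (R = Rz(yaw) Ry(pitch) Rx(roll)).
In Python, from station import arm, kin, eyes gives the robot as it stands. Calls block until the motion is done:
- arm.reach(position, orientation): joint-space move of the TCP to a pose.
- arm.movel(position, ori=None, velocity=150, f_stop=None): straight line of the TCP; ori=None keeps the orientation; velocity is the mean speed in mm/s. With f_stop (N) it stops when the force on the tool has changed by that much, and returns True; else False.
- arm.movej(angles): joint-space move.
- arm.open_jaws() and arm.grab(grip_force=None): open the fingers fully, or close them until they stop; grip_force is the grip in N (None keeps the last).
- arm.pause(seconds).
- kin.ik(position, orientation): joint angles nearest the present ones, or None.
- arm.sense(): the state.
- eyes.camera(name): name is "side" or "top"; returns the picture (384x512x3 uint8, blue, green, red); there is no depth.
- eyes.camera_params(name): a dict with "intrinsics" (3x3 intrinsics, pixels), "rvec" (rotation vector, rad) and "tvec" (3), from world to camera coordinates, as OpenCV has them. Camera axes: x right, y down, z forward; pixel columns grow to the right and rows downward; lengths in mm; the calibration is good to about 2 mm. A picture is of the moment at which its call begins. camera_params takes no time and is no camera call.
A pose or a line that the arm cannot do raises arm.MotionError and nothing moves.
- arm.finish_job(): hands the job in; it is judged then, once.
The state is a dict: "time_s": time; "q": joint angles; "joint_velocities": joint speeds; "effort": joint torques, N m; "tcp_pos": TCP position; "tcp_rot": TCP orientation; "wrist_force": force on the tool from outside, world axes, zero at the start; "torque": the same for the moment, N m; "opening": finger opening in mm; "grasp_force": force on a finger pad.
Only numpy, scipy, OpenCV 4.12 (cv2) and the standard library are available. Lean on these libraries where they do the work, as an engineer would, in place of code of your own. Each camera call takes 0.05 s, during which the arm holds its last target. There are 200 camera calls.

## Working session

There is one attempt and no reset: what is moved stays moved. The work goes in short steps, each a Python script; the robot and the scene stay as the last script left them, time stands still between calls to the robot, and variables do not carry over. Pictures are saved under pics/ and viewed, at most 14 in all, crops included, and the job is handed in when it is done.

```bash
ls; mkdir -p pics; python3 - <<'E'
from station import arm,kin,eyes
import cv2
for n in("side","top"):
    p=eyes.camera_params(n); print(n,p)
    cv2.imwrite(f"pics/{n}0.png",cv2.resize(eyes.camera(n),(800,600),interpolation=cv2.INTER_CUBIC))
s=arm.sense(); print(s, arm.tcp_to_tips)
E
```

```text
pics
side {'intrinsics': array([[415.11756436,   0.        , 253.10287792],
       [  0.        , 415.11756436, 194.84649816],
       [  0.        ,   0.        ,   1.        ]]), 'rvec': array([ 0.12007755, -2.92018101,  1.11418707]), 'tvec': array([ 565.46432689,  132.5240121 , 1255.57366795])}
top {'intrinsics': array([[452.63500598,   0.        , 262.54607327],
       [  0.        , 452.63500598, 187.69966849],
       [  0.        ,   0.        ,   1.        ]]), 'rvec': array([ 2.16329196, -2.13005369,  0.16966306]), 'tvec': array([ -41.15313646,  582.32962828, 1606.36679343])}
{'time_s': 0.1, 'q': array([ 1.29700755,  0.46825541, -0.01157833,  1.60352774,  0.00600266,
        1.0714273 , -0.05627916]), 'joint_velocities': array([ 0.00112846, -0.00303028, -0.00032209, -0.00224885,  0.00216049,
       -0.00014392, -0.00100609]), 'effort': array([ 9.27088477e-04, -5.33521986e+01,  2.13110569e-02, -2.51968503e+01,
        1.13884290e-02,  4.28726053e-03,  1.35837760e-05]), 'tcp_pos': array([ 148.49337976, -632.30580976,  238.45701088]), 'tcp_rot': array([-3.14001406e+00,  1.28521025e-04,  2.30724657e-01]), 'wrist_force': array([ 0.09164474, -0.11386032,  0.55949193]), 'torque': array([-0.00305064, -0.00536597, -0.04632144]), 'grasp_force': 0.0, 'opening': 85.53575294685852} 8.0
```

View pics/top0.png

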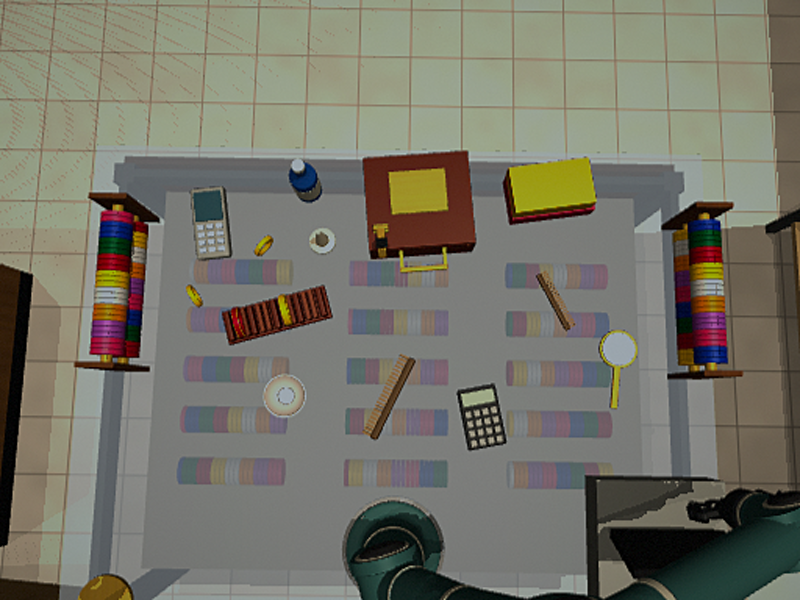

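View pics/side0.png

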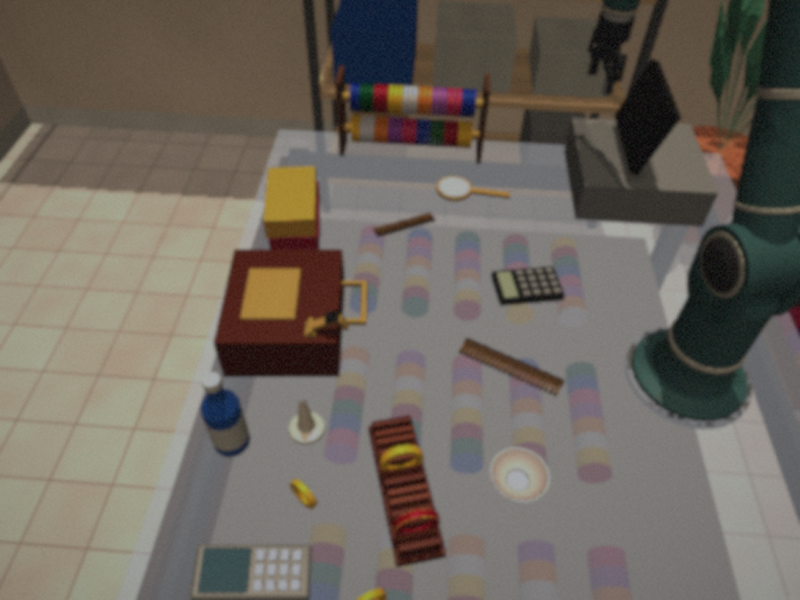

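The pictures show, in top0 (800x600 px):
- **Stand:** at (277,314), holding the maroon bangle at (237,320) and a yellow one at (284,308). No green or blue is visible.
- **Yellow lookalikes:** small rings at (263,245) and (194,295), outside the stand.
- **Combs:** a long one at (390,397) and a short one at (555,301).
- **Chest:** at (420,205), handle at (424,265), clamp at (381,240).
- **Bystanders:** dish at (285,396), mirror at (618,365).

My choice is the yellow ring in the stand and the short comb. I'll check both in close crops.

```bash
cat > h.py <<'E'
from station import arm,kin,eyes
import numpy as np, cv2
P={}
for n in("side","top"):
    p=eyes.camera_params(n); R=cv2.Rodrigues(p["rvec"])[0]; P[n]=(p["intrinsics"],R,np.array(p["tvec"]).ravel())
def proj(n,X):
    K,R,t=P[n]; c=(R@np.asarray(X,float).T).T+t if np.ndim(X)==1 else (np.asarray(X,float)@R.T)+t
    c=c@K.T; return c[...,:2]/c[...,2:]
def plane(n,uv,z):   # raw pixel -> world on height z
    K,R,t=P[n]; d=R.T@np.linalg.solve(K,[uv[0],uv[1],1]); o=-R.T@t
    return o+d*(z-o[2])/d[2]
def tri(ut,us):
    M=[np.array(P[n][0])@np.c_[P[n][1],P[n][2]] for n in("top","side")]
    X=cv2.triangulatePoints(M[0],M[1],np.array(ut,float).reshape(2,1),np.array(us,float).reshape(2,1)); return (X[:3]/X[3]).ravel()
def crop(im,x,y,w,h,W,H):
    return cv2.resize(im[y:y+h,x:x+w],(W,H),interpolation=cv2.INTER_CUBIC)
def mosaic(name,panes,W=400,H=300):
    ims={}
    out=[]
    for n,x,y,w,h in panes:
        if n not in ims: ims[n]=eyes.camera(n)
        c=crop(ims[n],x,y,w,h,W,H)
        for k in range(0,w,10): cv2.line(c,(k*W//w,0),(k*W//w,4 if k%50 else 9),(255,255,255),1)
        for k in range(0,h,10): cv2.line(c,(0,k*H//h),(4 if k%50 else 9,k*H//h),(255,255,255),1)
        out.append(c)
    g=[np.hstack(out[i:i+2]) for i in range(0,len(out),2)]
    cv2.imwrite(f"pics/{name}.png",np.vstack(g))
E
python3 - <<'E'
from h import *
mosaic("m1",[("top",135,175,80,60),("top",225,95,100,75),("top",220,160,160,120),("side",230,260,80,60)])
mosaic("m2",[("side",225,255,80,120*3//4),("side",140,150,120,90),("side",230,130,120,90),("side",140,270,160,114)])
for X in([0,0,0],):print(proj("top",X),proj("side",X))
E
```

```text
[250.95012256 351.78596301] [440.05660282 238.66156575]
```

View pics/m1.png

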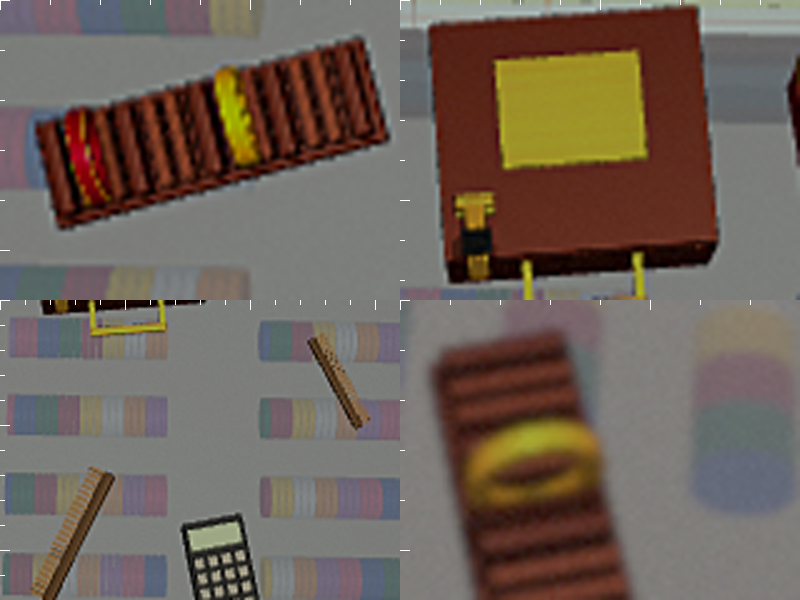

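View pics/m2.png

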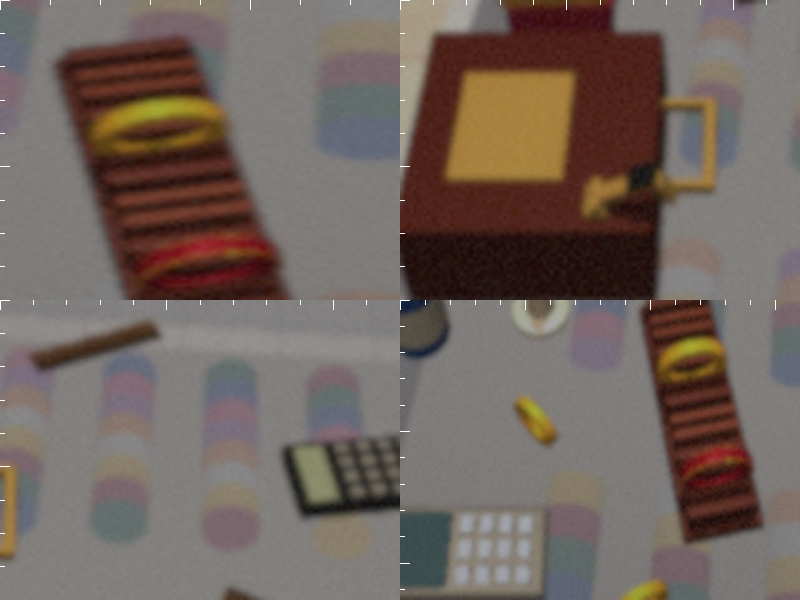

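The picks check out in the crops. The yellow ring is in stand slot -27.5 (raw top pixel 182,198), maroon is in +82.5 (raw 152,206), green and blue are absent, and the short comb is at raw (355,193). Next I'll triangulate and fit.

```bash
python3 - <<'E'
from h import *
from scipy.optimize import least_squares
np.set_printoptions(precision=1,suppress=True)
def box(hx,hy):return np.array([[hx,hy],[hx,-hy],[-hx,-hy],[-hx,hy]])
def fit(obs,x0):
    def W(p,l): c,s=np.cos(p[3]),np.sin(p[3]); return np.array([p[0]+c*l[0]-s*l[1],p[1]+s*l[0]+c*l[1],p[2]+l[2]])
    f=lambda p:np.concatenate([proj(n,W(p,l))-uv for n,l,uv in obs])
    r=least_squares(f,x0,loss="soft_l1"); print(r.x,"yaw %.3f"%r.x[3],"res",r.fun); return r.x
print("tri")
print("yellow",tri((182.4,198.4),(256,293)))
print("handle",tri((256.8,172.8),(232.4,206.1)),tri((286,170.8),(233,180)))
print("comb",tri((345.2,176),(240.5,148)),tri((365.2,210.8),(277.4,139)))
print("chestcorners",tri((232.5,101.3),(140.9,219.9)),tri((304.2,155),(218.6,160.5)),tri((237,159.8),(217.1,220.5)))
print("stand fit (z = top, expect 41)")
a,b=40,125
fit([("top",(a,b,0),(142.4,199.6)),("top",(a,-b,0),(207.4,182.6)),("top",(-a,-b,0),(212.6,201.5)),("top",(-a,b,0),(147,219.5)),
("side",(a,-b,0),(236.6,274)),("side",(-a,-b,0),(262,267)),("side",(-a,b,0),(284.8,356)),("side",(a,b,0),(254,360))],[520,230,41,0.1])
print("chest fit (top 104)")
a,b=110,122
fit([("top",(a,b,0),(232.5,101.3)),("top",(a,-b,0),(299.3,97)),("top",(-a,-b,0),(304.2,155)),("top",(-a,b,0),(237,159.8)),
("side",(a,-b,0),(149.9,159.9)),("side",(-a,-b,0),(218.6,160.5)),("side",(-a,b,0),(217.1,220.5)),("side",(a,b,0),(140.9,219.9))],[800,-50,104,0.])
E
```

```text
tri
yellow [539.3 256.6  51.4]
handle [631.5 -10.4  74.2] [ 640.6 -115.3   76. ]
comb [ 638.4 -341.4    8.1] [ 508.5 -416.3   -2.4]
chestcorners [884.1  81.6  98.6] [ 694.5 -178.8   95.7] [670.6  61.1  93. ]
stand fit (z = top, expect 41)
[532.6 282.4   5.    0.3] yaw 0.283 res [-0.3  0.2  0.1 -0.3  0.2  1.3  0.   1.1 -2.  -1.3  0.5  0.9  0.2 -1.2
 -1.2  1.5]
chest fit (top 104)
[790.8 -49.6  94.6   0.1] yaw 0.096 res [-0.1  0.7 -0.1 -0.   0.7  0.8 -0.2  1.3  0.1  0.4  0.2 -0.4 -1.4 -0.7
 -3.6  0.4]
```

The stand's fitted height (5 instead of 41) is wrong, so some corners I read were on its bottom edge. I'll refit with the near-end side corners taken as bottom corners and check it with overlays.

```bash
cat >> h.py <<'E'
def W(p,l):
    c,s=np.cos(p[3]),np.sin(p[3]); l=np.atleast_2d(np.array(l,float)); return np.c_[p[0]+c*l[:,0]-s*l[:,1],p[1]+s*l[:,0]+c*l[:,1],p[2]+l[:,2]]
def boxlines(hx,hy,z0,z1):
    c=[(hx,hy),(hx,-hy),(-hx,-hy),(-hx,hy)]; L=[]
    for i in range(4):
        a,b=c[i],c[(i+1)%4]
        for z in(z0,z1): L.append(((*a,z),(*b,z)))
        L.append(((*a,z0),(*a,z1)))
    return L
def overlay(im,n,p,L,x,y,w,h,Wd,H,col=(255,255,0),c=None):
    if c is None: c=crop(im,x,y,w,h,Wd,H)
    for a,b in L:
        q=(proj(n,W(p,[a,b]))+.5-[x,y])*[Wd/w,H/h]
        cv2.line(c,tuple(int(v) for v in q[0]),tuple(int(v) for v in q[1]),col,1,cv2.LINE_AA)
    return c
E
python3 - <<'E'
from h import *
from scipy.optimize import least_squares
np.set_printoptions(precision=1,suppress=True)
def fit(obs,x0):
    f=lambda p:np.concatenate([proj(n,W(p,l)[0])-uv for n,l,uv in obs])
    r=least_squares(f,x0,loss="soft_l1"); print(r.x,"yaw %.3f"%r.x[3],"res",r.fun); return r.x
a,b=40,125
S=fit([("top",(a,b,41),(142.4,199.6)),("top",(a,-b,41),(207.4,182.6)),("top",(-a,-b,0),(212.6,203.5)),("top",(-a,b,0),(147,220.5)),
("side",(a,-b,41),(236.6,274)),("side",(-a,-b,41),(262,267)),("side",(-a,b,0),(284.8,356)),("side",(a,b,0),(254,360))],[520,230,0,0.1])
a,b=110,122
C=fit([("top",(a,b,104),(232.5,101.3)),("top",(a,-b,104),(299.3,97)),("top",(-a,-b,104),(304.2,154)),("top",(-a,b,104),(237,159.3)),
("side",(a,-b,104),(149.9,159.9)),("side",(-a,-b,104),(218.6,160.5)),("side",(-a,b,104),(217.1,220.5))],[800,-50,0,0.])
T=eyes.camera("top");D=eyes.camera("side")
ls=boxlines(40,125,0,41)
for y in(-27.5,82.5):
    t=np.linspace(0,2*np.pi,25); r=[(36*np.cos(k),y,51+36*np.sin(k)) for k in t]; ls+=list(zip(r[:-1],r[1:]))
lc=boxlines(110,122,0,104)
g1=np.hstack([overlay(T,"top",S,ls,135,175,80,60,400,300),overlay(T,"top",C,lc,225,95,100,75,400,300)])
g2=np.hstack([overlay(D,"side",S,ls,220,255,80,114,400,300),overlay(D,"side",C,lc,130,150,120,90,400,300)])
cv2.imwrite("pics/o1.png",np.vstack([g1,g2]))
E
```

```text
[531.4 281.5 -26.3   0.3] yaw 0.287 res [-0.7  0.4 -0.  -0.5  1.3  0.5  2.4  1.2 -1.8 -3.3  0.8 -1.2  0.   3.1
 -0.6  5.8]
[792.3 -49.2  -9.8   0.1] yaw 0.091 res [-0.   0.1 -0.  -0.3  0.5  1.6 -0.4  1.2 -0.2  0.4 -0.1 -0.2 -2.2 -0.4]
```

View pics/o1.png

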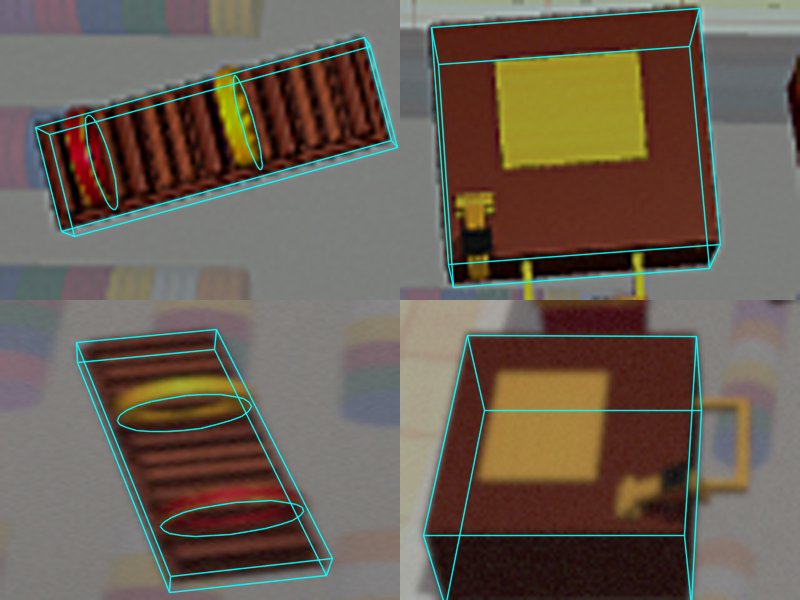

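The stand's visible outline is its low base plate. The all-corners fit gives a stand pose of (532.6, 282.4), yaw 0.283. That puts slot -27.5 at (540, 256), which matches the triangulated yellow ring (539, 257, z 51).

The handle triangulates to (636, -63, z 75), yaw about 0.09, consistent with its given height of 77. I'll hook it and pull.

```bash
python3 - <<'E'
from h import *
np.set_printoptions(precision=1,suppress=True)
yaw=.09; d=np.array([np.cos(yaw),np.sin(yaw),0]); O=[np.pi,0,yaw]
hd=np.array([636,-63,0.])
arm.movel([148,-600,350]); arm.grab(20)
g=hd+d*25.5
arm.reach(g+[0,0,260],O)
print(arm.movel(g+[0,0,66],velocity=120,f_stop=8),arm.sense()["tcp_pos"])
r=arm.movel(g-d*225+[0,0,66],velocity=60,f_stop=15)
s=arm.sense();print(r,s["tcp_pos"],s["wrist_force"],s["time_s"])
arm.movel(s["tcp_pos"]+d*6); p=arm.sense()["tcp_pos"]; arm.movel(p+[0,0,200]); 
arm.reach([350,-400,350],O); print(arm.sense()["time_s"])
mosaic("m3",[("top",215,85,120,150),("side",140,140,160,120)],400,500)
E
```

```text
False [662.  -60.7  66.8]
True [460.1 -78.9  66.4] [1.1 0.7 0.3] 9.4
12.4583
```

View pics/m3.png

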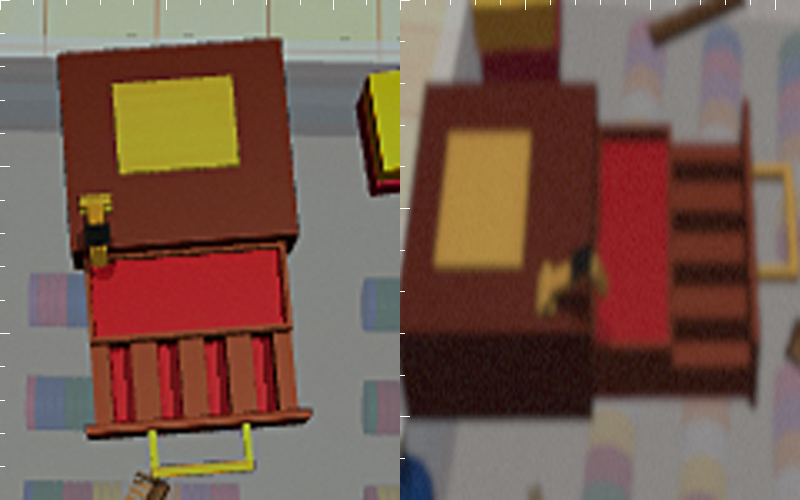

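The drawer is fully open: it travelled about 193 mm, stopped at the end, and the tray is clear of the chest. The tray, bays and handle are all visible. I'll overlay the drawer, ring and comb models to check them.

```bash
cat >> h.py <<'E'
B=np.array([544.7,-71.2,15.,.09]); S=np.array([532.6,282.4,0,.283]); C=np.array([573,-379,0,.523])
def drawer_lines():
    L=[]
    for y in(-78,-26,26,78): L+=boxlines(45,12,34,34)[::3] and [((a[0],a[1]+y,34),(b[0],b[1]+y,34)) for a,b in boxlines(45,12,34,34)[::3]]
    L+=[((a[0]+93,a[1],55),(b[0]+93,b[1],55)) for a,b in boxlines(42,104,55,55)[::3]]
    return L+[((-102,-55,68),(-102,55,68))]
def ring(y,z=51):
    t=np.linspace(0,2*np.pi,25); r=[(36*np.cos(k),y,z+36*np.sin(k)) for k in t]; return list(zip(r[:-1],r[1:]))
E
python3 - <<'E'
from h import *
T=eyes.camera("top");D=eyes.camera("side")
ls=ring(-27.5)+ring(82.5); w=(400,300)
g=[]
for im,n,a,b,c in((T,"top",(228,150,96,72),(135,175,80,60),(335,163,40,60)),(D,"side",(195,140,104,78),(220,255,80,114),(230,130,60,30))):
    q=lambda p,L,k,Wd:overlay(im,n,p,L,*k,Wd,300,(255,255,0))
    g.append(np.hstack([q(B,drawer_lines(),a,400),q(S,ls,b,200 if 0 else 240),q(C,boxlines(75,14,0,9),c,160)]))
cv2.imwrite("pics/o2.png",np.vstack(g))
E
```

```text
(no output)
```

View pics/o2.png

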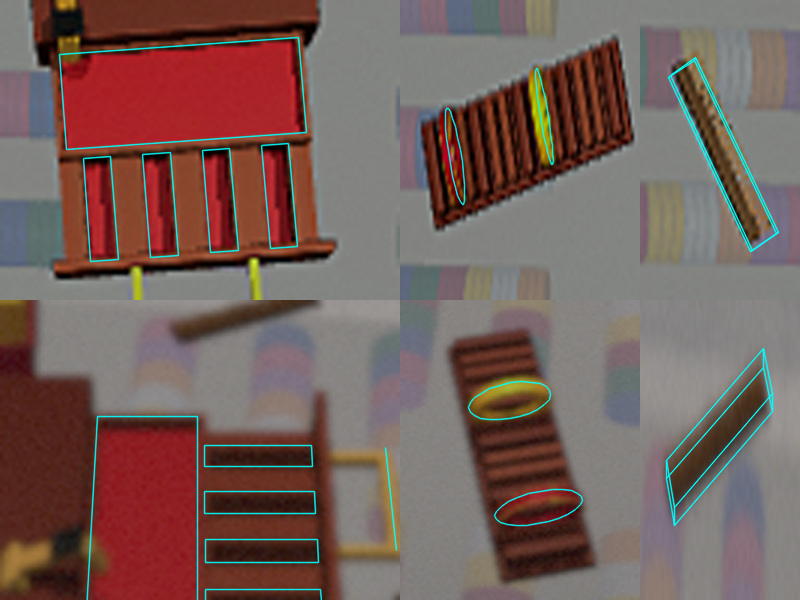

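The overlays agree in both views to about 2 mm for bays, tray, rings and comb. Next are the bangles, going into bays 0 and 3, which leaves the most room for the fingers.

```bash
cat > bang.py <<'E'
from h import *
import sys
np.set_printoptions(precision=1,suppress=True)
slot,bay=float(sys.argv[1]),float(sys.argv[2])
OS=[np.pi,0,S[3]]; OB=[np.pi,0,B[3]]
g=W(S,(0,slot,0))[0]; b=W(B,(0,bay,0))[0]*[1,1,0]
arm.open_jaws()
arm.reach(g+[0,0,230],OS)
arm.movel(g+[0,0,140]); print("down",arm.movel(g+[0,0,68],velocity=80,f_stop=8))
arm.grab(60); s=arm.sense(); print("grip",s["opening"],s["grasp_force"],s["wrist_force"])
arm.movel(g+[0,0,106],velocity=60); s=arm.sense(); print(s["tcp_pos"],s["opening"],s["wrist_force"])
arm.movel(g+[0,0,190])
arm.movel(b+[0,0,190],ori=OB,velocity=250); s=arm.sense(); print(s["opening"],s["grasp_force"])
arm.movel(b+[0,0,120]); r=arm.movel(b+[0,0,66],velocity=40,f_stop=5); s=arm.sense(); print("place",r,s["tcp_pos"],s["wrist_force"])
if s["tcp_pos"][2]<74 or len(sys.argv)>3:
    arm.open_jaws(); arm.movel(b+[0,0,190]); 
print(arm.sense()["time_s"])
E
python3 bang.py -27.5 -78
```

```text
down False
grip 13.088472462546614 58.57631711522117 [-1.4  1.2  2.7]
[540.5 255.8 106.3] 13.37612315998164 [-0.3 -0.5 -0.8]
12.77123566333493 59.24390848260373
place True [ 551.6 -148.8   68.2] [-1.2  0.5  5.4]
25.0917
```

```bash
python3 bang.py 82.5 78 && python3 - <<'E'
from h import *
arm.reach([350,60,350],[np.pi,0,.09])
T=eyes.camera("top");D=eyes.camera("side")
rl=[((a[0],a[1],a[2]-15),(b[0],b[1],b[2]-15)) for a,b in ring(-78)+ring(78)]
g=[]
for im,n,a,c in((T,"top",(228,150,96,72),(330,153,60,60)),(D,"side",(195,140,104,78),(230,130,60,45))):
    g.append(np.hstack([overlay(im,n,B,rl,*a,500,300,(255,255,0)),overlay(im,n,C,boxlines(75,14,0,9),*c,300,300)]))
cv2.imwrite("pics/o3.png",np.vstack(g))
E
```

```text
down False
grip 12.67923121500292 58.64406674192651 [-0.8  0.7  1.8]
[509.8 361.4 106.3] 12.89160535012819 [-0.   0.1 -0.4]
13.327339124903094 59.24895531463335
place True [537.6   6.6  68.2] [-0.9  0.5  5.2]
36.175
```

View pics/o3.png

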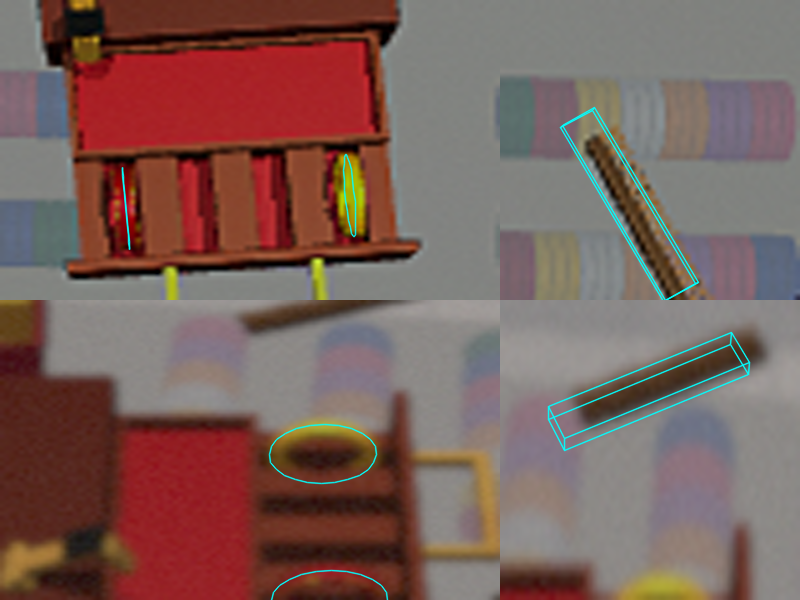

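Both bangles stand in their bays on the model. The comb has been knocked aside by a few centimetres, so I'll measure it again in close crops.

```bash
python3 - <<'E'
from h import *
mosaic("m4",[("top",330,165,60,60),("side",235,125,60,60)],400,400)
E
```

```text
(no output)
```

View pics/m4.png

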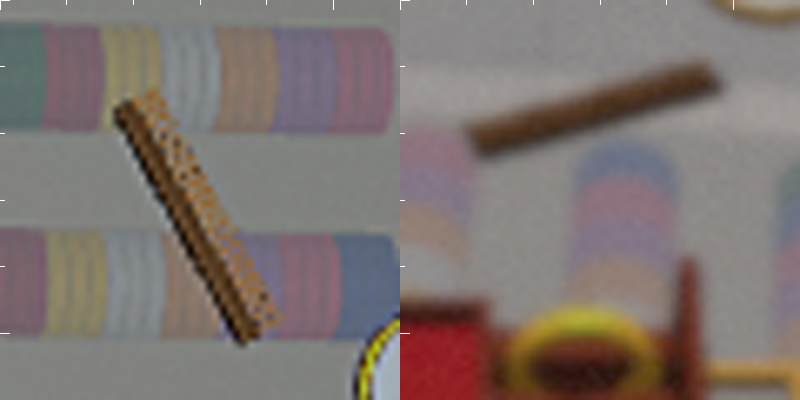

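```bash
cat > comb.py <<'E'
from h import *
np.set_printoptions(precision=3,suppress=True)
a=plane("top",(350.0,179.4),9);b=plane("top",(368.6,214.4),9)
m=lambda x,y:(235+x/6.667-.5,125+y/6.667-.5)
print("ends",a,b,np.linalg.norm(a-b),"tri",tri((350,179.4),m(475,133)),tri((368.6,214.4),m(712,76)))
c=(a+b)/2; yaw=np.arctan2(*(a-b)[1::-1]); print("yaw",yaw); c[2]=0
tgt=W(B,(78,0,0))[0]*[1,1,0]
y2=B[3]+np.pi/2; y2=y2 if abs(y2-yaw)<np.pi/2 else y2-np.pi
print(c,yaw,tgt,y2,[kin.ik(p,[np.pi,0,y]) is not None for p,y in((c+[0,0,10],yaw),(tgt+[0,0,80],y2))])
import sys
if len(sys.argv)>1:
    arm.open_jaws(); arm.movel([350,60,350],[np.pi,0,yaw]) if 0 else None
    arm.reach(c+[0,0,200],[np.pi,0,yaw]); arm.movel(c+[0,0,60])
    print("down",arm.movel(c+[0,0,10],velocity=40,f_stop=5),arm.sense()["tcp_pos"])
    arm.grab(30); s=arm.sense(); print(s["opening"],s["grasp_force"])
    arm.movel(c+[0,0,230],velocity=120); arm.movel(tgt+[0,0,230],ori=[np.pi,0,y2],velocity=200)
    s=arm.sense(); print(s["opening"],s["grasp_force"],s["tcp_pos"],s["time_s"])
E
python3 comb.py
```

```text
ends [ 624.878 -359.026    9.   ] [ 494.655 -426.08     9.   ] 146.47298110961492 tri [ 529.772 -321.803  116.961] [ 407.347 -386.541  113.016]
yaw 0.4755086394094571
[ 559.766 -392.553    0.   ] 0.4755086394094571 [622.384 -64.189   0.   ] 1.6607963267948966 [True, True]
```

The triangulated z of 115 is a reading error: I forgot the 400 px pane offset. I'll correct that and check again before moving.

```bash
sed -i 's/m(475,133)/m(75,133)/;s/m(712,76)/m(312,76)/' comb.py; python3 comb.py && python3 comb.py go && python3 - <<'E'
from h import *
mosaic("m5",[("top",205,110,120,90),("side",165,100,120,90)],400,300)
E
```

```text
ends [ 624.878 -359.026    9.   ] [ 494.655 -426.08     9.   ] 146.47298110961492 tri [ 623.083 -358.207   12.421] [ 494.606 -427.047    4.705]
yaw 0.4755086394094571
[ 559.766 -392.553    0.   ] 0.4755086394094571 [622.384 -64.189   0.   ] 1.6607963267948966 [True, True]
ends [ 624.878 -359.026    9.   ] [ 494.655 -426.08     9.   ] 146.47298110961492 tri [ 623.083 -358.207   12.421] [ 494.606 -427.047    4.705]
yaw 0.4755086394094571
[ 559.766 -392.553    0.   ] 0.4755086394094571 [622.384 -64.189   0.   ] 1.6607963267948966 [True, True]
down False [ 559.961 -392.65    10.328]
27.01544684408786 29.732148349285126
26.83651811773459 29.54769104719162 [622.374 -65.57  229.862] 46.325
```

View pics/m5.png

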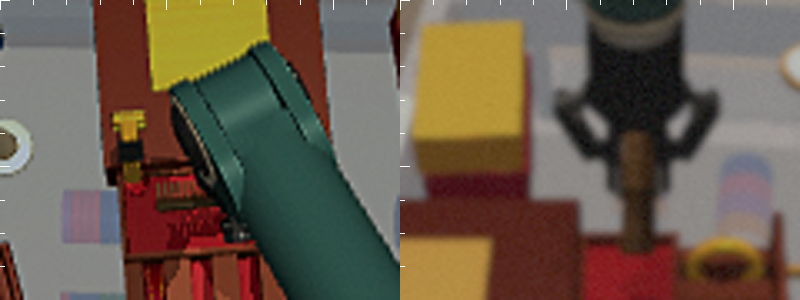

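The comb is held level and across the drawer, above the tray. I'll lower it to just above the rim and release.

```bash
python3 - <<'E'
from h import *
np.set_printoptions(precision=2,suppress=True)
t=W(B,(80,0,0))[0]*[1,1,0]; up=np.array([0,0,1.])
arm.movel(t+150*up); print(arm.movel(t+79*up,velocity=40,f_stop=5)); s=arm.sense(); print(s["tcp_pos"],s["wrist_force"])
arm.open_jaws(); arm.pause(.2); print(arm.sense()["wrist_force"])
arm.movel(t+230*up,velocity=100); arm.reach([350,60,350],[np.pi,0,B[3]]); print(arm.sense()["time_s"])
mosaic("m6",[("top",225,110,100,120),("side",150,140,150,120)],400,400)
E
```

```text
False
[624.54 -64.01  79.24] [-1.03 -0.13 -0.24]
[ 0.02  0.85 -0.01]
52.725
```

View pics/m6.png

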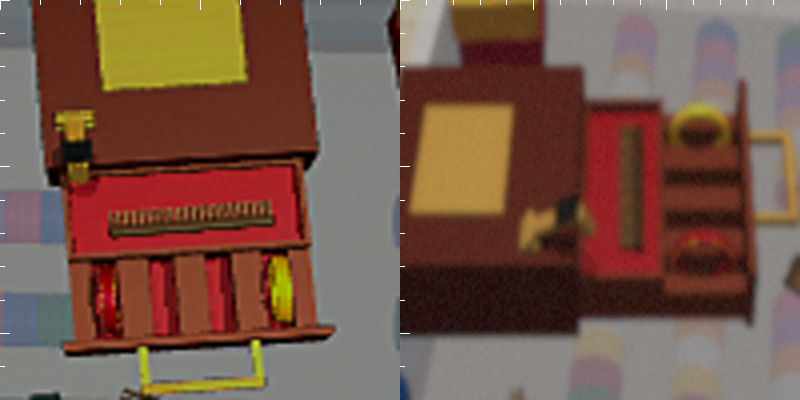

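The comb lies flat in the tray and both bangles are upright. Now I'll push the drawer shut.

```bash
python3 - <<'E'
from h import *
np.set_printoptions(precision=2,suppress=True)
arm.grab(20)
up=np.array([0,0,1.]); O=[np.pi,0,B[3]]
f=lambda x:W(B,(x,0,0))[0]*[1,1,0]
arm.reach(f(-77)+220*up,O); print(arm.movel(f(-77)+66*up,velocity=120,f_stop=8))
r=arm.movel(f(145)+66*up,velocity=60,f_stop=18); s=arm.sense(); print(r,s["tcp_pos"],s["wrist_force"],"travel bar frame",np.linalg.norm(s["tcp_pos"][:2]-f(-102)[:2]))
c=s["tcp_pos"]-5*np.array([np.cos(.09),np.sin(.09),0]); arm.movel(c); arm.movel(c+150*up); arm.reach([350,-250,350],O); print(arm.sense()["time_s"])
mosaic("m7",[("top",225,110,80,64),("side",180,180,80,64)],400,320)
E
```

```text
False
True [667.99 -60.02  64.68] [-0.76 -0.02 -0.95] travel bar frame 225.79440340033688
61.725
```

View pics/m7.png

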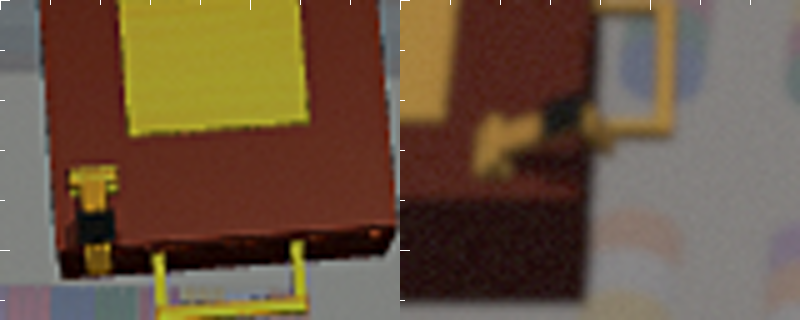

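The drawer stopped on force, within about 3 mm of shut. I'll push once more, harder, to make sure, and triangulate the clamp pad (top pane (97,225), side pane (160,113)).

```bash
python3 - <<'E'
from h import *
np.set_printoptions(precision=2,suppress=True)
up=np.array([0,0,1.]); O=[np.pi,0,B[3]]
f=lambda x,y=0:W(B,(x,y,0))[0]*[1,1,0]
arm.reach(f(105)+220*up,O); print(arm.movel(f(115)+66*up,velocity=120,f_stop=8))
r=arm.movel(f(150)+66*up,velocity=30,f_stop=30); s=arm.sense(); print(r,s["tcp_pos"],s["wrist_force"],np.linalg.norm(s["tcp_pos"][:2]-f(-102)[:2]))
c=s["tcp_pos"]-5*np.array([np.cos(.09),np.sin(.09),0]); arm.movel(c); arm.movel(c+150*up)
p=tri((243.9,154.5),(211.5,202.1)); print("pad",p)
for th in(.35,.45,.6): print(th,f(186-48*np.cos(th)+7*np.sin(th),92)[:2],114+48*np.sin(th)+7*np.cos(th))
print(arm.sense()["time_s"])
E
```

```text
False
True [667.5  -60.41  62.87] [-0.18 -0.14 -0.38] 225.2708915314097
pad [683.35  34.93 139.44]
0.35 [679.16  33.31] 137.03470374779332
0.45 [681.66  33.53] 141.1814753538078
0.6 [686.16  33.94] 146.88018802732947
66.7417
```

The second push stopped at the same place, so the drawer is on its hard stop. The pad at (683, 35, z 139) fits a clamp angle of about 0.4 to 0.45. I'll press it down along its arc.

```bash
python3 - <<'E'
from h import *
np.set_printoptions(precision=2,suppress=True)
O=[np.pi,0,B[3]]
def pad(th,dz=0):
    q=W(B,(186-48*np.cos(th)+7*np.sin(th),92,0))[0]; q[2]=114+48*np.sin(th)+7*np.cos(th)+arm.tcp_to_tips+dz; return q
arm.reach(pad(.6,80),O); arm.movel(pad(.6,8))
for th in np.arange(.5,-.13,-.1):
    r=arm.movel(pad(th),velocity=40,f_stop=15); s=arm.sense(); print(round(th,2),r,s["tcp_pos"],s["wrist_force"])
    if r: break
arm.movel(s["tcp_pos"]+[0,0,150]); arm.reach([350,-250,350],O); print(arm.sense()["time_s"])
mosaic("m8",[("top",225,110,80,64),("side",180,180,80,64)],400,320)
E
```

```text
0.5 False [682.97  33.63 151.14] [-0.57  0.07 -0.55]
0.4 False [680.09  33.35 146.93] [-0.56  0.81  0.61]
0.3 False [677.72  33.1  142.49] [0.37 0.68 0.03]
0.2 False [675.86  32.99 138.  ] [ 0.89  0.48 -0.67]
0.1 False [674.5   32.85 133.33] [-0.13 -0.18  0.84]
0.0 False [674.14  32.96 129.16] [0.37 0.66 2.32]
-0.1 True [674.21  33.01 128.97] [-2.18 -0.7  10.19]
72.65
```

View pics/m8.png

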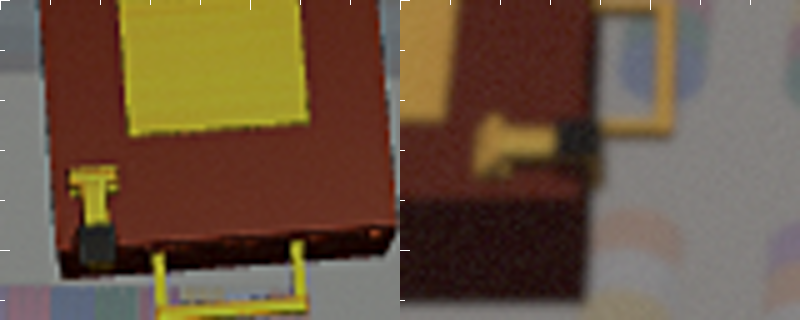

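The clamp is down. It hit its stop with the tip at z 121, as specified, and the bar is level in both views. The drawer is shut and the robot is clear, so I'm handing in.

```bash
python3 -c "
from station import arm
print(arm.finish_job())"
```

```text
the job is handed in; nothing more can be done
None
```

I handed the job in at about 73 s, with no verdict shown: the yellow and maroon bangles (the only two present) stand in bays 0 and 3, the comb lies flat in the tray, the drawer is shut, and the clamp is down.

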